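# Level the pull-out bench shelf

## Task

Pull the shelf of the low bench cabinet out to its stop, and stand the spirit level, vial up, on the middle of the pulled-out shelf, lengthwise along the shelf (parallel to its front edge); let go of it. Then grip the levelling knob, press it down so that its foot bears firmly on the steel plate below, and turn it until the bubble stands between the two lines. Finish holding the knob pressed down like this, with the bubble centred; leave the other things on the bench alone.

Things in the scene. Friction and masses are not known exactly. Their poses are not given: they have to be found in the camera images.
- cabinet: Low plywood cabinet fixed on the bench, 140 deep (x) x 250 wide (y) x 100 high mm, open in front. Origin: centre of its underside; its own -x is the front, where the shelf comes out; +y is its left as seen from the robot. Its yaw varies by about 0.12 rad.
- tray (a joint): How far the shelf is pulled out, m: 0 pushed in, 0.10 at its stop. It slides towards the cabinet's own -x; about 5 N of friction, and it stays where it is left.
- tray_handle (a point): Middle of the straight part of the shelf's steel bar handle: round bar 12 mm thick, along the cabinet's y, 86 mm long, 34 mm above the bench, 45 mm in front of the shelf's front face, free above (a finger fits behind it from above). It moves with the shelf.
- shelf_mid (a point): Point on the shelf's upper face where the level's centre is to stand (within 30 mm): 75 mm behind its front edge, midway across; axes as the cabinet's. At the stop it lies 80 mm in front of the cabinet and 155 mm of shelf is open; pushed in, it is inside. Upper face 58 mm above the bench when level.
- shelf_plate: The pale wooden shelf board, 180 deep x 220 wide x 12 mm thick. Origin: on its left hinge line (cabinet's +y side, 105 mm from the middle), at the underside. A spring lifts its right end by up to 0.05 rad until the knob is pressed down.
- levelling_screw: Screw through the front right corner of the shelf: round foot at its lower end, the knob on top. Origin: on its axis, at the height of the shelf's upper face when knob = 0. It goes down through the shelf by 3.18 mm per rad of knob.
- knob (a joint): Angle of the levelling knob, rad; grows clockwise as seen from above; stays where it is left (0.06 N m). Starts at 0 to 0.25, end stop at 3.0. Clockwise raises the shelf's right end while the foot is pressed on its plate. At the start the screw is too short and needs 0.5 to 1.5 rad clockwise more: the bubble (or the height of foot_pad) tells.
- knob_grip (a point): On the knob's axis, 11 mm below the top of its upright grip bar (14 thick, 38 long, 26 mm high, on a 40 mm round flange whose top is 14 mm below this point). The bar's length runs along the point's y axis turned +0.9 rad about its z. Bringing the foot down takes about 6 N here and up to 20 mm; press with 11 to 25 N in all. Pressed, the knob keeps its height as it turns and the shelf climbs.
- foot_pad: Steel packing plate 50 x 50 mm fixed on the bench below the place of the foot when the shelf is at its stop. Origin: centre of its underside, 6 mm below its upper face; its upper face stands 3.6 to 6.0 mm above the bench.
- spirit_level: Spirit level with a grey metal body, 30 wide (x) x 180 long (y) x 36 mm high, black end caps, about 0.37 kg; the vial (16 mm thick, 64 mm long, along y) lies on top at its middle, its top 50 mm above the base. Origin: centre of its underside; it starts lying on the bench, vial up.
- bubble (a point): Centre of the pale 14 mm bubble in the vial. Its offset along the level's own y is 0 when centred between the two black lines (19 mm apart); it runs to the higher end, 0.6 mm per mrad of tilt (about 10 mm per rad of knob with the foot pressed), at most 21 mm, and needs 1.5 s to come to rest.
- wax_tin: Bystander: round tin 67 mm in diameter, 24 mm high. Origin: centre of its underside.
- oak_wedge: Bystander: small wooden wedge 26 x 80 x 18 mm. Origin: centre of its underside.
- block_plane: Bystander: small metal plane 49 x 161 x 55 mm. Origin: centre of its underside.
- bench_dog: Bystander: black square bar 32 x 144 x 30 mm, lying. Origin: centre of its underside.
There are look-alikes about, which are no part of the job. What is meant by the foot_pad is not purple, and is the larger of those in its own colour.

How it is judged:
By the outcome, as a careful person would: the job done as asked, in the order asked, and still so for the second after the job is handed in, while the arm keeps its last pose, push and grip.
It also fails if it takes over 72 s, if anything falls off the work surface, if the arm or the gripper's body presses on something with over 40 N, if the wrist force passes 120 N, or if a joint passes its speed limit or range.

## Robot

A 6-joint arm with a two-finger parallel gripper is mounted at the origin on a cart in front of the work surface, level with it; the furniture and walls round the work are solid. World frame = base frame: x ahead of the robot, y to its left, z up, the work surface at z = 0. Lengths are in m, angles in rad, forces in N, time in s.
With the tool pointing down it reaches from about 0.275 to 0.75 m from the base axis. Payload 10.2 kg.
Tool frame: the origin (TCP) lies between the finger pads; the fingertips stand 22 mm ahead of it and the grasp point (between the pads) lies 3 mm ahead of it; z points along the fingers, y is the line along which they close (so a half turn about z gives the same grasp; the last joint's range is limited). The gripper opens to 88 mm and grips with 3 to 60 N. Pads are 18 mm wide; open, the fingers measure 123 mm over their backs; the gripper's body (75 mm by 187 mm) begins 45 mm behind the grasp point.
Start: joints at [1.124, 0.313, 1.498, -0, 1.331, -0.223], TCP at [0.117, 0.512, 0.261] pointing down, gripper open.
Joint ranges: [-2.94, 2.94], [-0.97, 2.17], [0.19, 2.56], [-1.23, 4.37], [0.02, 3.11], [-2.88, 2.88]. Speed limits (rad/s): [2.39, 2.39, 3.01, 3.14, 3.14, 3.14].

## Interface

Orientations are given as a unit quaternion [x, y, z, w].
In Python, from plant import r gives the robot as it stands.
- The arm moves only by the tool step_arm, never from a script. Its argument "increments" is a list of rows, each a list of 7 numbers: the turn, a rotation vector about the tool's x, y, z in units of 5 degrees (1.0 is 5 degrees), then the shift along the tool's x, y, z in units of 60 mm (1.0 is 60 mm), then the opening, from -1 (shut) to 1 (fully open). A call has 1 to 12 rows; each row is the pose to reach, as a shift and turn from the pose commanded when the call began, along the tool's axes at that moment; what a row does not reach only later rows make up. A row lasts 1/8 s, in which the tool goes at most 62.5 mm and 10.7 degrees, less where a joint would pass 70% of its speed; a pose out of reach is approached as far as the arm can. A call with a gripper value outside its range is refused whole. The fingers move at their own pace and stop on an object; the grip force is fixed at half the most. Time passes only in rows, so rows that repeat a pose let the fingers close. It gives the time, the measured TCP pose, the force, the opening and the grip force at its end, in the units of the state.
- r.state(): the state, without advancing time (a new reading comes with each control period).
- r.snapshot(name): name is "scene" or "top" or "wrist"; returns (picture, depth): 400x640x3 uint8, red, green, blue; 400x640 float32, m along the optical axis (not along the pixel's ray), 0 where there is no reading.
- r.get_calibration(name): a dict with "K" (3x3 intrinsics, pixels), "rvec" (rotation vector, rad) and "tvec" (3), from world to camera coordinates, as OpenCV has them; the wrist camera has in their place "tool_from_camera" (4x4, takes a point from camera to tool coordinates, whose origin is the TCP and whose axes are the flange's). Camera axes: x right, y down, z forward; pixel columns grow to the right and rows downward; lengths in m; the calibration is good to about 2 mm. A picture is of the moment at which its call begins: read the wrist's pose just before it. get_calibration takes no time and is no camera call.
- r.finish_job(): hands the job in; it is judged then, once.
The state is a dict: "clock": time; "q": joint angles; "qd": joint speeds; "joint_torque": joint torques, N m; "tool_pos": TCP position; "tcp_rot": TCP orientation; "wrist_force": force on the tool from outside, world axes, zero at the start; "ft_torque": the same for the moment, N m; "opening": opening from 0.0 (shut) to 1.0 (fully open); "gripper_force": force on a finger pad.
Only numpy, scipy, OpenCV 4.12 (cv2) and the standard library are available. Lean on these libraries where they do the work, as an engineer would, in place of code of your own. Each camera call takes 0.05 s, during which the arm holds its last target. There are 200 camera calls.

## Working session

There is one attempt and no reset: what is moved stays moved. The work goes in short steps, Python scripts to look and compute and a tool call to move; the robot and the scene stay as the last step left them, time stands still between calls to the robot, and variables do not carry over. Pictures are saved under pics/ and viewed, at most 10 in all, crops included, and the job is handed in when it is done.

Besides the shell and the picture viewer there is one more tool, called after ">>>" as name(argument=value, ...) on one line, values as JSON. step_arm: Moves the arm, as the interface text tells. Its arguments: {"type":"object","properties":{"increments":{"type":"array"}},"required":["increments"]}

```bash
mkdir -p pics; ls; cat > h.py <<'E'
import numpy as np, cv2
from scipy.spatial.transform import Rotation as R
from plant import r
def cam(n):
    c=r.get_calibration(n); K=np.array(c["K"])
    if n=="wrist":
        s=r.state(); T=np.eye(4); T[:3,:3]=R.from_quat(s["tcp_rot"]).as_matrix(); T[:3,3]=s["tool_pos"]
        return K, T@np.array(c["tool_from_camera"])
    M=cv2.Rodrigues(np.array(c["rvec"],float))[0]; T=np.eye(4); T[:3,:3]=M; T[:3,3]=np.ravel(c["tvec"])
    return K,np.linalg.inv(T)
def plane(K,T,u,v,z):
    d=T[:3,:3]@np.linalg.inv(K)@[u,v,1]; o=T[:3,3]; return o+d*(z-o[2])/d[2]
def cloud(K,T,D):
    v,u=np.mgrid[:D.shape[0],:D.shape[1]]
    P=np.stack([(u-K[0,2])/K[0,0]*D,(v-K[1,2])/K[1,1]*D,D],-1)
    return P@T[:3,:3].T+T[:3,3]
def shot(n,f):
    K,T=cam(n); I,D=r.snapshot(n); cv2.imwrite(f"pics/{f}.png",I[...,::-1]); np.savez(f"pics/{f}.npz",I=I,D=D,K=K,T=T); return I,D,K,T
E
python3 - <<'E'
from h import *
for n in("scene","top"):
    I,D,K,T=shot(n,n+"0"); print(n,K[0,0],T.round(3).tolist())
s=r.state(); print(s)
E
```

```text
pics
scene 408.8083906116802 [[-0.893, -0.317, 0.318, 0.157], [-0.449, 0.664, -0.599, 0.958], [-0.021, -0.678, -0.735, 1.127], [0.0, 0.0, 0.0, 1.0]]
top 515.850453693327 [[0.017, -0.994, 0.108, 0.433], [-1.0, -0.016, 0.013, 0.095], [-0.011, -0.108, -0.994, 1.418], [0.0, 0.0, 0.0, 1.0]]
{'clock': 0.1, 'q': array([ 1.12359794e+00,  3.13426128e-01,  1.49837742e+00,  3.60689265e-05,
        1.33100284e+00, -2.23392602e-01]), 'qd': array([-0.00077849, -0.00301663, -0.00072251, -0.0002275 ,  0.00019267,
       -0.00029262]), 'joint_torque': array([ 2.80229004e-03, -4.02812934e+01, -2.52650464e+01,  6.95919734e-02,
        3.42559372e-02, -4.46950594e-05]), 'tool_pos': array([0.11643142, 0.51172219, 0.26019573]), 'tcp_rot': array([ 1.11673740e-01,  9.93744739e-01, -5.67311125e-04, -2.16229718e-04]), 'wrist_force': array([0.96132109, 0.62119489, 0.52593039]), 'ft_torque': array([ 0.02512139, -0.02827203,  0.00946814]), 'gripper_force': 0.0, 'opening': 0.99557865586122}
```

View pics/scene0.png

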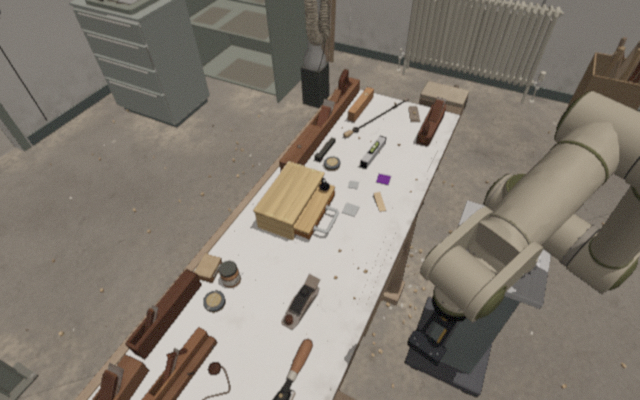

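View pics/top0.png

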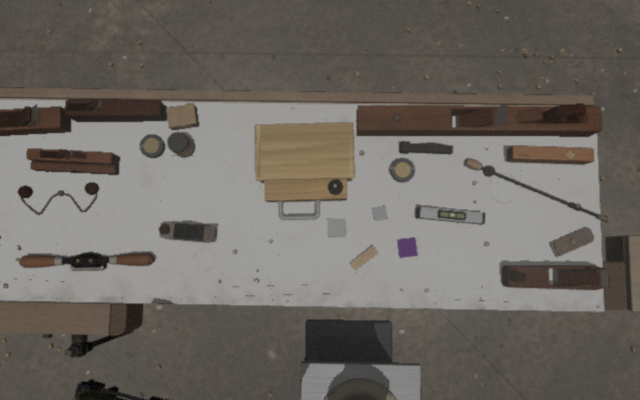

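The top view shows the cabinet at (305,150), the shelf handle at (299,208), the knob at (335,187) and the level at (450,214). There are three foot_pad candidates: large grey (337,228), small grey (379,213) and purple (407,247). The large grey one fits: it isn't purple, it's the larger of its colour, and it lies ahead of the knob along the pull direction.

```bash
python3 - <<'E'
from h import *
d=np.load("pics/top0.npz");I,D,K,T=[d[k] for k in"IDKT"]
P=cloud(K,T,D)
def rect(m,z,name):
    m=m.astype(np.uint8); n,l,st,c=cv2.connectedComponentsWithStats(m)
    k=1+np.argmax(st[1:,4]); v,u=np.nonzero(l==k)
    Q=np.array([plane(K,T,a,b,z)[:2] for a,b in zip(u,v)]).astype(np.float32)
    rc=cv2.minAreaRect(Q); b=cv2.boxPoints(rc); print(name,st[k,4],"ctr",np.round(rc[0],4),"size",np.round(rc[1],4)); 
    e=[b[1]-b[0],b[2]-b[1]]; e=max(e,key=np.linalg.norm); print("  long-axis angle",np.arctan2(e[1],e[0]).round(3))
    return l==k
def box(u0,v0,u1,v1):
    m=np.zeros(D.shape,bool); m[v0:v1,u0:u1]=1; return m
Z=P[...,2]
print("bench z",np.median(Z[230:280,230:290]), "cab top",np.median(Z[140:170,280:340]))
rect(box(405,195,495,235)&(Z>.018)&(Z<.06),.036,"level")
rect(box(245,110,365,190)&(Z>.09)&(Z<.12),.1,"cabinet")
rect(box(270,200,330,225)&(Z>.02)&(Z<.05),.034,"handle")
rect(box(325,175,350,198)&(Z>.07)&(Z<.12),.09,"knob")
g=I.astype(int).mean(-1); print("grey",g[228,337],g[213,379],g[240,310])
rect(box(322,215,352,242)&(g<g[240,310]-12),.005,"pad")
rect(box(368,203,390,224)&(g<g[240,310]-12),.005,"pad2")
# handle profile
for u in (290,299,308):
  for v in range(198,222,2): print(u,v,P[v,u].round(3))
c=I[170:250,250:500]; cv2.imwrite("pics/crop0.png",cv2.resize(c[...,::-1],None,fx=3.2,fy=3.2,interpolation=cv2.INTER_CUBIC))
E
```

```text
bench z 0.0002450561998302847 cab top 0.10063576693939358
level 805 ctr [ 0.5509 -0.2336] size [0.1826 0.032 ]
  long-axis angle 1.491
cabinet 5530 ctr [0.7063 0.1589] size [0.1486 0.2575]
  long-axis angle -1.531
handle 363 ctr [0.5585 0.1729] size [0.0514 0.154 ]
  long-axis angle -1.555
knob 309 ctr [0.6163 0.0708] size [0.0576 0.0624]
  long-axis angle -1.555
grey 131.0 124.66666666666667 154.33333333333334
pad 350 ctr [0.5133 0.0704] size [0.0521 0.0548]
  long-axis angle -1.554
pad2 204 ctr [ 0.5554 -0.0481] size [0.0399 0.0413]
  long-axis angle -1.356
290 198 [0.586 0.194 0.065]
290 200 [0.582 0.195 0.047]
290 202 [ 0.582  0.199 -0.   ]
290 204 [0.576 0.198 0.004]
290 206 [0.57  0.198 0.007]
290 208 [0.565 0.198 0.001]
290 210 [0.559 0.198 0.005]
290 212 [ 0.554  0.198 -0.001]
290 214 [ 0.549  0.198 -0.008]
290 216 [0.54  0.195 0.043]
290 218 [0.535 0.195 0.04 ]
290 220 [0.532 0.197 0.004]
299 198 [0.586 0.17  0.066]
299 200 [0.583 0.171 0.043]
299 202 [0.582 0.173 0.004]
299 204 [ 0.577  0.174 -0.   ]
299 206 [ 0.571  0.173 -0.001]
299 208 [ 0.566  0.173 -0.003]
299 210 [0.56  0.173 0.002]
299 212 [ 0.555  0.173 -0.004]
299 214 [0.549 0.173 0.003]
299 216 [0.54  0.171 0.04 ]
299 218 [0.535 0.171 0.04 ]
299 220 [ 0.533  0.173 -0.003]
308 198 [0.587 0.147 0.065]
308 200 [0.585 0.148 0.034]
308 202 [ 0.583  0.149 -0.004]
308 204 [0.577 0.149 0.001]
308 206 [ 0.572  0.149 -0.001]
308 208 [ 0.566  0.148 -0.   ]
308 210 [0.56  0.148 0.001]
308 212 [ 0.555  0.148 -0.003]
308 214 [0.549 0.148 0.002]
308 216 [0.541 0.147 0.039]
308 218 [0.536 0.146 0.04 ]
308 220 [0.533 0.148 0.003]
```

View pics/crop0.png

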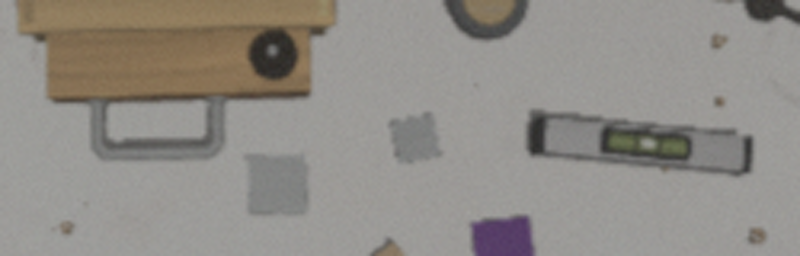

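The crop shows all three foot_pad candidates clearly. The large grey plate at crop (277,184) is 52x55 mm and square with the cabinet. The small grey one at (415,138) is 40 mm and the third is purple, so the large grey plate is the foot_pad. I'll hook the handle from above with the fingers shut.

```bash
cat >> h.py <<'E'
def go(p,ay):
    "increment (units of the tool) to world position p, tool pointing down with its y at world angle ay (mod pi, nearest)"
    s=r.state(); M=R.from_quat(s["tcp_rot"]).as_matrix(); p=np.array(p,float)
    c=np.arctan2(M[1,1],M[0,1]); ay=c+(ay-c+np.pi/2)%np.pi-np.pi/2
    y=[np.cos(ay),np.sin(ay),0]; z=[0,0,-1]; x=np.cross(y,z)
    G=np.stack([x,y,z],1)
    rv=R.from_matrix(M.T@G).as_rotvec()
    print(np.r_[np.degrees(rv)/5, M.T@(p-s["tool_pos"])/.06].round(3).tolist(),"q6",s["q"][5].round(2),"t",round(s["clock"],2))
E
python3 - <<'E'
from h import *
go([.5625,.185,.16],1.588); go([.5625,.185,.042],1.588)
E
```

```text
[-0.013, -0.005, -2.762, -8.458, -3.658, 1.672] q6 -0.22 t 0.1
[-0.013, -0.005, -2.762, -8.459, -3.655, 3.638] q6 -0.22 t 0.1
```

>>> step_arm(increments=[[0,0,-0.3,-0.9,-0.4,0.2,-1],[0,0,-0.6,-1.8,-0.8,0.4,-1],[0,0,-0.9,-2.7,-1.2,0.6,-1],[0,0,-1.2,-3.6,-1.6,0.8,-1],[0,0,-1.5,-4.5,-1.95,1.0,-1],[0,0,-1.8,-5.4,-2.35,1.1,-1],[0,0,-2.1,-6.3,-2.75,1.3,-1],[0,0,-2.4,-7.2,-3.1,1.5,-1],[0,0,-2.76,-8.0,-3.5,1.67,-1],[0,0,-2.76,-8.46,-3.66,1.67,-1],[0,0,-2.76,-8.46,-3.66,1.67,-1]])

```text
clock: 1.48
tool_pos: [0.5636, 0.1839, 0.1597]
tcp_rot: [-0.007, 1.0, -0.0, -0.0]
wrist_force: [0.8, -0.7, -0.2]
opening: 0.004
gripper_force: 0.0
```

```bash
python3 - <<'E'
from h import *
go([.5625,.185,.042],1.588)
I,D,K,T=shot("wrist","w1"); P=cloud(K,T,D)
for u in range(200,460,40):
    Z=P[:,u]; b=Z[(Z[:,2]>.025)&(Z[:,2]<.05)&(D[:,u]>0)]
    print(u,b[:,0].min().round(4) if len(b) else None, b.mean(0).round(3) if len(b) else None)
E
```

```text
[-0.002, -0.009, -0.029, 0.016, 0.019, 1.962] q6 -1.47 t 1.48
200 0.5858 [0.588 0.074 0.039]
240 0.5842 [0.586 0.111 0.039]
280 0.5324 [0.56  0.149 0.038]
320 0.5309 [0.559 0.184 0.038]
360 0.5326 [0.558 0.22  0.041]
400 0.5785 [0.579 0.258 0.038]
440 None None
```

View pics/w1.png

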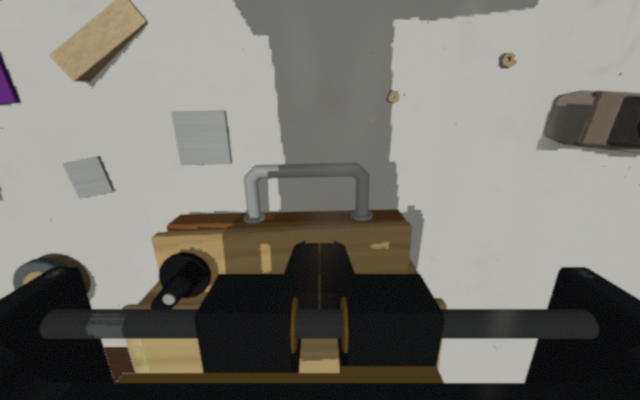

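The wrist view shows the handle bar at (305,172) and the shelf face behind it. The shut fingertip fits in the gap, with the knob well off to the side at (185,280). Descending and pulling.

>>> step_arm(increments=[[0,0,0,0,0,0.8,-1],[0,0,0,0,0,1.5,-1],[0,0,0,0,0,1.97,-1],[0,0,0,0,0,1.97,-1],[0,0,0,0.2,0,1.97,-1],[0,0,0,0.5,0,1.97,-1],[0,0,0,0.8,0,1.97,-1],[0,0,0,1.1,0,1.97,-1],[0,0,0,1.4,0,1.97,-1],[0,0,0,1.6,0,1.97,-1],[0,0,0,1.75,0,1.97,-1],[0,0,0,1.75,0,1.97,-1]])

```text
clock: 3.02
tool_pos: [0.458, 0.1838, 0.044]
tcp_rot: [-0.009, 1.0, 0.0, 0.001]
wrist_force: [-0.3, 0.1, 0.4]
opening: 0.005
gripper_force: 0.0
```

>>> step_arm(increments=[[0,0,0,0.06,0,0,-1],[0,0,0,0.12,0,0,-1],[0,0,0,0.16,0,0,-1]])

```text
clock: 3.4
tool_pos: [0.4519, 0.1836, 0.0441]
tcp_rot: [-0.009, 1.0, 0.001, 0.006]
wrist_force: [20.6, -0.1, -5.9]
opening: 0.006
gripper_force: 9.9
```

>>> step_arm(increments=[[0,0,0,-0.2,0,0,-1],[0,0,0,-0.2,0,-0.8,-1],[0,0,0,-0.2,0,-1.7,-1],[0,0,0,-0.2,-0.3,-2.5,0],[0,0,0,-0.2,-0.6,-2.8,1]])

```text
clock: 4.03
tool_pos: [0.4612, 0.1473, 0.2131]
tcp_rot: [-0.009, 1.0, 0.0, 0.001]
wrist_force: [-0.2, 0.8, -0.0]
opening: 0.206
gripper_force: 0.0
```

```bash
python3 - <<'E'
from h import *
I,D,K,T=shot("top","top1"); P=cloud(K,T,D); 
for u in (280,320,335):
  print(u,[(v,P[v,u].round(3).tolist()) for v in range(180,262,6)])
go([.551,-.234,.2],1.491+np.pi/2)
c=I[140:300,220:480]; cv2.imwrite("pics/crop1.png",cv2.resize(c[...,::-1],None,fx=3,fy=3,interpolation=cv2.INTER_CUBIC))
E
```

```text
280 [(180, [0.634, 0.222, 0.059]), (186, [0.619, 0.222, 0.056]), (192, [0.602, 0.222, 0.058]), (198, [0.586, 0.221, 0.061]), (204, [0.57, 0.22, 0.062]), (210, [0.554, 0.22, 0.062]), (216, [0.538, 0.22, 0.06]), (222, [0.495, 0.182, 0.466]), (228, [0.484, 0.181, 0.475]), (234, [0.473, 0.18, 0.479]), (240, [0.462, 0.18, 0.481]), (246, [0.451, 0.18, 0.479]), (252, [0.44, 0.18, 0.475]), (258, [0.429, 0.18, 0.468])]
320 [(180, [0.635, 0.116, 0.065]), (186, [0.619, 0.115, 0.062]), (192, [0.603, 0.115, 0.064]), (198, [0.586, 0.115, 0.07]), (204, [0.571, 0.115, 0.061]), (210, [0.556, 0.114, 0.061]), (216, [0.539, 0.114, 0.067]), (222, [0.523, 0.114, 0.072]), (228, [0.489, 0.109, 0.404]), (234, [0.475, 0.108, 0.466]), (240, [0.463, 0.107, 0.48]), (246, [0.452, 0.107, 0.479]), (252, [0.441, 0.107, 0.472]), (258, [0.431, 0.107, 0.464])]
335 [(180, [0.635, 0.076, 0.068]), (186, [0.62, 0.076, 0.066]), (192, [0.603, 0.076, 0.069]), (198, [0.587, 0.075, 0.073]), (204, [0.571, 0.075, 0.068]), (210, [0.556, 0.075, 0.064]), (216, [0.54, 0.075, 0.067]), (222, [0.521, 0.075, 0.11]), (228, [0.495, 0.078, 0.299]), (234, [0.475, 0.08, 0.461]), (240, [0.464, 0.08, 0.465]), (246, [0.453, 0.08, 0.46]), (252, [0.442, 0.079, 0.448]), (258, [0.431, 0.077, 0.3])]
[-0.039, 0.039, -16.894, -1.381, -6.354, 0.242] q6 -1.52 t 4.08
```

View pics/crop1.png

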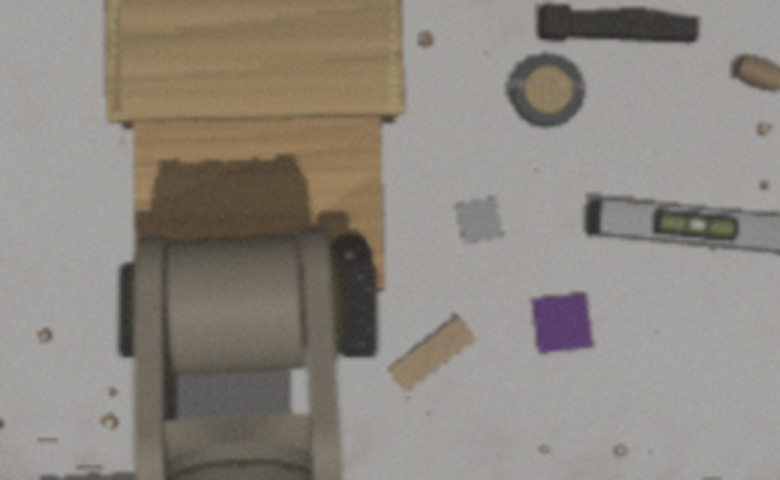

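The shelf is out: its front edge is now about 100 mm further forward. Now to the level, turning the positive way round to keep joint 6 in range.

>>> step_arm(increments=[[0,0,2.0,-0.15,-0.7,0,1],[0,0,4.0,-0.3,-1.4,0,1],[0,0,6.0,-0.45,-2.1,0,1],[0,0,8.0,-0.6,-2.8,0,1],[0,0,10.0,-0.75,-3.5,0.05,1],[0,0,12.0,-0.9,-4.2,0.1,1],[0,0,14.0,-1.05,-4.9,0.15,1],[0,0,16.0,-1.2,-5.6,0.2,1],[0,0,18.0,-1.3,-6.2,0.24,1],[0,0,19.1,-1.38,-6.35,0.24,1],[0,0,19.1,-1.38,-6.35,0.24,1],[0,0,19.1,-1.38,-6.35,0.24,1]])

```text
clock: 5.58
tool_pos: [0.55, -0.2312, 0.1955]
tcp_rot: [0.734, 0.68, -0.0, -0.001]
wrist_force: [0.0, 0.0, 0.2]
opening: 1.0
gripper_force: 0.0
```

```bash
python3 - <<'E'
from h import *
I,D,K,T=shot("wrist","w2"); P=cloud(K,T,D); Z=P[...,2]
m=(Z>.02)&(Z<.045)&(D>0)&(abs(P[...,0]-.551)<.06)&(abs(P[...,1]+.234)<.13)
Q=P[m][:,:2].astype(np.float32); print(len(Q),cv2.minAreaRect(Q),Q.min(0),Q.max(0),np.median(Z[m]))
t=np.linalg.eigh(np.cov(Q.T))[1][:,1]; print(np.arctan2(t[1],t[0]))
I2,D2,K2,T2=shot("top","top2"); P2=cloud(K2,T2,D2)
print({(v):P2[v,295].round(3).tolist() for v in range(214,262,2)})
go([.551,-.234,.02],1.491+np.pi/2)
E
```

```text
3945 ((0.5495275855064392, -0.23636102676391602), (0.17916181683540344, 0.03103366121649742), 85.5006103515625) [ 0.52734447 -0.3261545 ] [ 0.5716698  -0.14604887] 0.036760546020519425
1.4890941209727575
{214: [0.544, 0.18, 0.065], 216: [0.538, 0.18, 0.064], 218: [0.533, 0.18, 0.066], 220: [0.528, 0.18, 0.062], 222: [0.523, 0.18, 0.06], 224: [0.517, 0.179, 0.063], 226: [0.512, 0.179, 0.063], 228: [0.507, 0.179, 0.062], 230: [0.501, 0.179, 0.066], 232: [0.496, 0.179, 0.061], 234: [0.491, 0.179, 0.065], 236: [0.486, 0.179, 0.062], 238: [0.483, 0.182, 0.002], 240: [0.477, 0.182, 0.005], 242: [0.472, 0.182, 0.003], 244: [0.466, 0.182, -0.001], 246: [0.461, 0.182, 0.001], 248: [0.456, 0.182, -0.003], 250: [0.45, 0.182, -0.006], 252: [0.445, 0.181, 0.006], 254: [0.439, 0.179, 0.043], 256: [0.434, 0.179, 0.04], 258: [0.428, 0.181, 0.004], 260: [0.423, 0.181, -0.0]}
[-0.003, -0.003, 0.033, -0.044, 0.02, 2.931] q6 -0.52 t 5.67
```

View pics/w2.png

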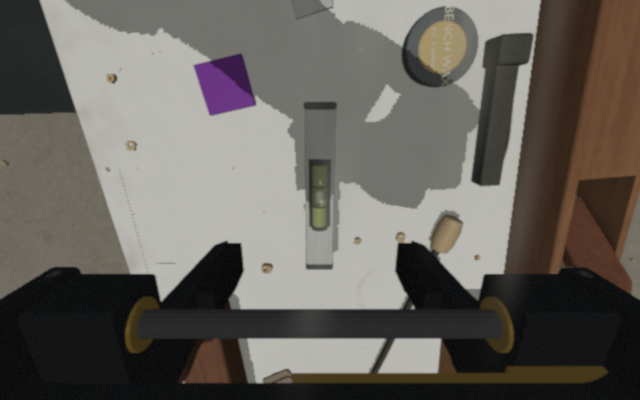

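The level at (320,185) lies centred between the open fingers, with the bubble at (320,197). Descending to grip.

>>> step_arm(increments=[[0,0,0.03,-0.07,0,0.9,1],[0,0,0.03,-0.07,0,1.8,1],[0,0,0.03,-0.07,0,2.5,1],[0,0,0.03,-0.07,0,2.8,1],[0,0,0.03,-0.07,0,2.8,1],[0,0,0.03,-0.07,0,2.8,-1],[0,0,0.03,-0.07,0,2.8,-1],[0,0,0.03,-0.07,0,2.8,-1],[0,0,0.03,-0.07,0,2.8,-1],[0,0,0.03,-0.07,0,2.8,-1],[0,0,0.03,-0.07,0,2.8,-1]])

```text
clock: 7.05
tool_pos: [0.5497, -0.2363, 0.0279]
tcp_rot: [0.735, 0.678, -0.0, -0.0]
wrist_force: [0.0, 0.6, 0.3]
opening: 0.349
gripper_force: 0.0
```

```bash
python3 - <<'E'
from h import *
go([.55,-.231,.207],-.08); go([.56,.155,.207],.018); go([.56,.155,.1],.018);print(r.state()["opening"])
E
```

```text
[-0.001, -0.0, -0.017, 0.089, -0.002, -2.985] q6 -0.52 t 7.05
[-0.001, -0.0, -1.14, 6.514, -0.36, -2.985] q6 -0.52 t 7.05
[-0.001, -0.0, -1.14, 6.514, -0.36, -1.201] q6 -0.52 t 7.05
0.349372023902991
```

>>> step_arm(increments=[[0,0,0,0,0,0,-1],[0,0,0,0,0,0,-1],[0,0,0,0,0,0,-1],[0,0,0,0,0,-0.5,-1],[0,0,0,0,0,-1.2,-1],[0,0,0,0,0,-2.0,-1],[0,0,0,0.2,0,-2.7,-1],[0,0,0,0.8,0,-2.98,-1]])

```text
clock: 8.05
tool_pos: [0.5538, -0.1891, 0.2087]
tcp_rot: [0.736, 0.677, 0.0, 0.001]
wrist_force: [0.2, 1.0, -3.3]
opening: 0.338
gripper_force: 30.0
```

>>> step_arm(increments=[[0,-0.1,-0.2,0.8,-0.05,0,-1],[0,-0.2,-0.4,1.6,-0.1,0,-1],[0,-0.3,-0.6,2.4,-0.15,0,-1],[0,-0.4,-0.8,3.2,-0.2,0,-1],[0,-0.5,-1.0,4.0,-0.25,0,-1],[0,-0.57,-1.14,4.8,-0.3,0,-1],[0,-0.57,-1.14,5.4,-0.34,0,-1],[0,-0.57,-1.14,5.71,-0.36,0,-1],[0,-0.57,-1.14,5.71,-0.36,0,-1],[0,-0.57,-1.14,5.71,-0.36,0,-1]])

```text
clock: 9.3
tool_pos: [0.5601, 0.1535, 0.2066]
tcp_rot: [0.701, 0.713, -0.019, 0.017]
wrist_force: [0.3, 0.1, -3.7]
opening: 0.336
gripper_force: 30.0
```

```bash
python3 - <<'E'
from h import *
I,D,K,T=shot("wrist","w3"); P=cloud(K,T,D);Z=P[...,2]
M=R.from_quat(r.state()["tcp_rot"]).as_matrix(); print(M.round(3),r.state()["tool_pos"])
m=(Z>.045)&(Z<.085)&(D>0)&(P[...,0]<.62); Q=P[m]
A=np.c_[Q[:,:2],np.ones(len(Q))]
for i in range(4):
    c=np.linalg.lstsq(A,Q[:,2],rcond=None)[0]; e=abs(A@c-Q[:,2]); k=e<.004; A=A[k];Q=Q[k]
print("shelf plane",c,len(Q),Q.min(0),Q.max(0),"z at mid",c@[.56,.155,1])
rc=cv2.minAreaRect(Q[:,:2].astype(np.float32)); print(rc)
I,D,K,T=shot("top","top3")
E
```

```text
[[-0.017  1.    -0.002]
 [ 0.999  0.016 -0.05 ]
 [-0.05  -0.003 -0.999]] [0.56017308 0.15342698 0.20666232]
shelf plane [ 0.00078423 -0.05081018  0.07123818] 15720 [0.47871223 0.05664696 0.05500965] [0.6199939  0.26408994 0.06952098] z at mid 0.06380177267335924
((0.5527521967887878, 0.1607549488544464), (0.14173011481761932, 0.20309609174728394), 2.1606428623199463)
```

View pics/w3.png

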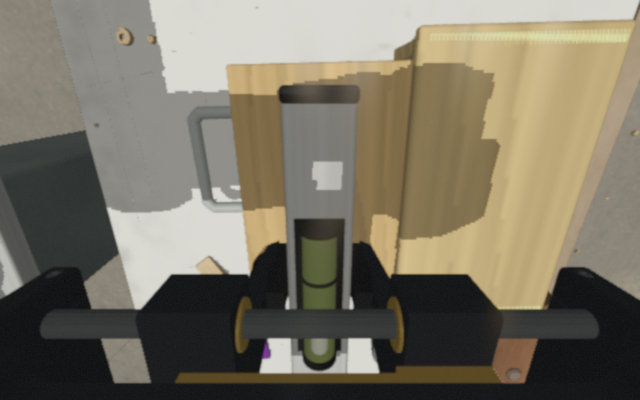

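The wrist view shows the held level, vial up, above the shelf and parallel to it, with the bubble at the right (higher) end. The shelf plane fits with 0.051 rad of tilt and z = 0.064 at the middle. Lowering.

>>> step_arm(increments=[[0,0,0,0.1,0,0.6,-1],[0,0,0,0.1,0,1.2,-1],[0,0,0,0.1,0,1.6,-1],[0,0,0,0.1,0,1.8,-1],[0,0,0,0.1,0,1.86,-1],[0,0,0,0.1,0,1.88,-1],[0,0,0,0.1,0,1.9,-1]])

```text
clock: 10.28
tool_pos: [0.5601, 0.1551, 0.0933]
tcp_rot: [0.701, 0.713, -0.018, 0.017]
wrist_force: [0.7, -0.6, -3.7]
opening: 0.341
gripper_force: 30.0
```

>>> step_arm(increments=[[0,0,0,0,0,0.02,-1],[0,0,0,0,0,0.04,-1],[0,0,0,0,0,0.06,-1]])

```text
clock: 10.65
tool_pos: [0.56, 0.1548, 0.0904]
tcp_rot: [0.7, 0.713, -0.018, 0.017]
wrist_force: [-4.6, -1.6, 11.2]
opening: 0.335
gripper_force: 30.0
```

>>> step_arm(increments=[[0,0,0,0,0,-0.03,-1],[0,0,0,0,0,-0.03,0],[0,0,0,0,0,-0.03,0.2],[0,0,0,0,0,-0.03,0.2],[0,0,0,0,0,-0.03,0.2],[0,0,0,0,0,-0.5,0.2],[0,0,0,0,0,-1.2,0.2],[0,0,0,-0.5,-0.2,-2.0,0.2],[0,0,0,-1.1,-0.6,-2.2,0.2],[0,0.57,0,-1.5,-0.9,-2.2,0.2],[0,0.57,0,-1.5,-0.9,-2.2,0.2]])

```text
clock: 12.02
tool_pos: [0.5071, 0.0692, 0.2259]
tcp_rot: [0.702, 0.712, -0.001, -0.001]
wrist_force: [0.2, 0.3, 0.2]
opening: 0.601
gripper_force: 0.0
```

```bash
python3 - <<'E'
from h import *
I,D,K,T=shot("wrist","w4"); P=cloud(K,T,D);Z=P[...,2]
print(r.state()["tool_pos"])
m=(Z>.08)&(Z<.13)&(D>0)&(abs(P[...,0]-.515)<.035)&(abs(P[...,1]-.07)<.035)
Q=P[m]; print("knob",len(Q),Q.min(0),Q.max(0)); zt=np.percentile(Q[:,2],98)
for a,b in((zt-.008,zt+.004),(zt-.03,zt-.02)):
    B=Q[(Q[:,2]>a)&(Q[:,2]<b)][:,:2].astype(np.float32); print(zt,len(B),cv2.minAreaRect(B),B.mean(0))
    t=np.linalg.eigh(np.cov(B.T))[1][:,1]; print("ang",np.arctan2(t[1],t[0]))
m=(Z>.085)&(Z<.12)&(abs(P[...,0]-.56)<.035)&(abs(P[...,1]-.155)<.12)&(P[...,0]>.54)
print("level",cv2.minAreaRect(P[m][:,:2].astype(np.float32)))
E
```

```text
[0.50753829 0.07006147 0.2256964 ]
knob 1734 [0.49394871 0.05285628 0.08008708] [0.54998776 0.10495026 0.11525105]
0.11406190255269781 640 ((0.5135208964347839, 0.07329100370407104), (0.014083053916692734, 0.03739939630031586), 46.33925247192383) [0.51352197 0.07436324]
ang 2.3907848850647144
0.11406190255269781 712 ((0.5236762762069702, 0.07656386494636536), (0.061393532902002335, 0.0379740372300148), 20.11682891845703) [0.51804465 0.07649812]
ang -2.625889573927875
level ((0.5600885152816772, 0.14765888452529907), (0.03072434291243553, 0.16377891600131989), 0.9337677359580994)
```

View pics/w4.png

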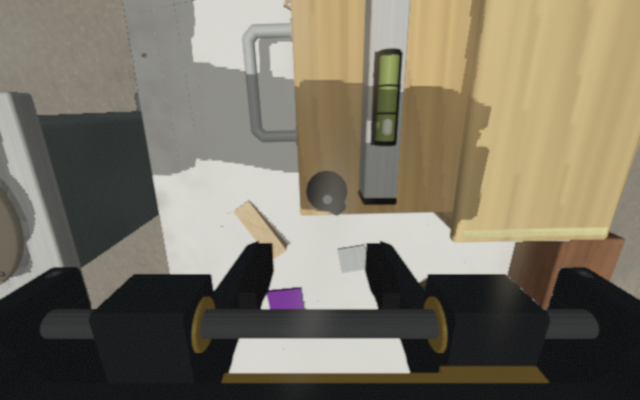

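The level stands free on the middle of the shelf at (0.560, 0.15), and the bubble has run to the knob end at (387,127). The knob bar at (327,190) is at (0.5135, 0.0735), its top at z = 0.114 and its length along 2.39 rad, so I grip with tool y at 0.82 rad.

```bash
python3 - <<'E'
from h import *
go([.5135,.0735,.15],.82); go([.5135,.0735,.113],.82)
E
```

```text
[-0.022, -0.007, -9.21, 0.056, 0.103, 1.261] q6 -0.11 t 12.07
[-0.022, -0.007, -9.21, 0.056, 0.104, 1.878] q6 -0.11 t 12.07
```

>>> step_arm(increments=[[0,0,-2,0.05,0.1,0.2,-0.36],[0,0,-4,0.05,0.1,0.4,-0.36],[0,0,-6,0.05,0.1,0.6,-0.36],[0,0,-8,0.05,0.1,0.8,-0.36],[0,0,-9.2,0.06,0.1,1.0,-0.36],[0,0,-9.2,0.06,0.1,1.2,-0.36],[0,0,-9.2,0.06,0.1,1.2,-0.36]])

```text
clock: 12.95
tool_pos: [0.5131, 0.0747, 0.1525]
tcp_rot: [0.367, 0.93, -0.001, -0.002]
wrist_force: [0.5, 1.1, 0.9]
opening: 0.318
gripper_force: 0.0
```

```bash
python3 - <<'E'
from h import *
s=r.state();print(s["tool_pos"],s["opening"]); go([.5135,.0735,.113],.82)
I,D,K,T=shot("wrist","w5")
I,D,K,T=shot("scene","s5");c=I[160:260,240:400]; cv2.imwrite("pics/mix5.png",np.vstack([cv2.resize(I[160:260,240:400],(480,300)),cv2.resize(np.load("pics/w5.npz")["I"],(480,300))])[...,::-1])
E
```

```text
[0.51313083 0.0747396  0.15247784] 0.3176318276216072
[-0.032, -0.036, -0.008, -0.021, -0.009, 0.658] q6 -0.9 t 12.95
```

View pics/mix5.png

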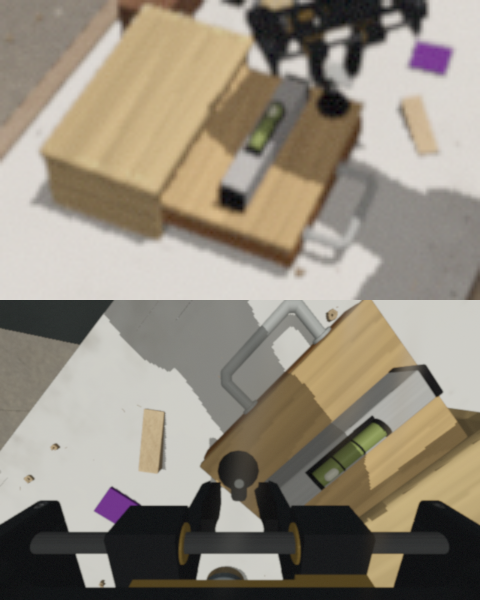

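The fingers straddle the knob bar and sit clear of the level. The bubble shows at the knob end in both views. Lowering and gripping.

>>> step_arm(increments=[[0,0,0,-0.02,-0.01,0.3,-0.36],[0,0,0,-0.02,-0.01,0.55,-0.36],[0,0,0,-0.02,-0.01,0.65,-0.36],[0,0,0,-0.02,-0.01,0.65,-0.36],[0,0,0,-0.02,-0.01,0.65,-1],[0,0,0,-0.02,-0.01,0.65,-1],[0,0,0,-0.02,-0.01,0.65,-1],[0,0,0,-0.02,-0.01,0.65,-1],[0,0,0,-0.02,-0.01,0.65,-1]])

```text
clock: 14.18
tool_pos: [0.5137, 0.0729, 0.1146]
tcp_rot: [0.366, 0.931, -0.001, -0.001]
wrist_force: [-2.3, -3.8, 3.9]
opening: 0.151
gripper_force: 30.0
```

>>> step_arm(increments=[[0,0,0,0,0,0.05,-1],[0,0,0,-0.01,-0.01,0.1,-1],[0,0,0,-0.02,-0.02,0.15,-1],[0,0,0,-0.03,-0.03,0.2,-1],[0,0,0,-0.03,-0.03,0.2,-1]])

```text
clock: 14.8
tool_pos: [0.5139, 0.0704, 0.1027]
tcp_rot: [0.366, 0.93, -0.0, -0.001]
wrist_force: [-3.5, -3.3, 9.1]
opening: 0.153
gripper_force: 30.0
```

>>> step_arm(increments=[[0,0,0,-0.01,-0.01,0.04,-1],[0,0,0,-0.02,-0.02,0.08,-1],[0,0,0,-0.02,-0.02,0.1,-1],[0,0,0,-0.02,-0.02,0.1,-1]])

```text
clock: 15.3
tool_pos: [0.5155, 0.0693, 0.1005]
tcp_rot: [0.366, 0.931, 0.001, 0.002]
wrist_force: [-10.8, 1.3, 40.2]
opening: 0.161
gripper_force: 30.0
```

>>> step_arm(increments=[[0,0,0,0,0,-0.03,-1],[0,0,0,0,0,-0.045,-1],[0,0,0,0,0,-0.045,-1]])

```text
clock: 15.68
tool_pos: [0.5152, 0.0693, 0.101]
tcp_rot: [0.366, 0.93, 0.001, 0.001]
wrist_force: [-2.8, 1.5, 17.4]
opening: 0.156
gripper_force: 30.0
```

```bash
cat >> h.py <<'E'
def bub(f):
    "bubble offset along level's y, m, from the wrist picture: green vial pixels, two black lines and pale bubble, cast on z=vial axis"
    I,D,K,T=shot("wrist",f); P=cloud(K,T,D); H=cv2.cvtColor(I,cv2.COLOR_RGB2HSV).astype(int)
    box=(abs(P[...,0]-.56)<.03)&(abs(P[...,1]-.155)<.06)&(P[...,2]>.08)&(P[...,2]<.135)
    g=box&(H[...,0]>22)&(H[...,0]<45)&(H[...,1]>90)
    v,u=np.nonzero(g); print(f,"green",len(u)); 
    if len(u)<20: return
    Q=P[g]; x0=np.median(Q[:,0]); print("vial x",x0.round(4),"y",Q[:,1].min().round(4),Q[:,1].max().round(4))
    for y in np.arange(Q[:,1].min()-.004,Q[:,1].max()+.006,.002):
        w=[x0,y,.104]; c=T[:3,:3].T@(np.array(w)-T[:3,3]); p=K@(c/c[2]); a,b=np.round(p[:2]).astype(int)
        if 0<=a<640 and 0<=b<400: print(round(y,3),I[b,a].tolist(),H[b,a,1],end=" | ")
    s=r.state(); print("\nF",s["wrist_force"].round(1),"z",s["tool_pos"].round(4),"t",round(s["clock"],2))
E
python3 - <<'E'
from h import *
bub("w6")
I=np.load("pics/w6.npz")["I"]; I2=r.snapshot("scene")[0]
cv2.imwrite("pics/mix6.png",np.vstack([cv2.resize(I2[175:225,320:400],(640,200)),cv2.resize(I,(640,400))])[...,::-1])
E
```

```text
w6 green 4223
vial x 0.5565 y 0.1193 0.1843
0.115 [28, 29, 30] 17 | 0.117 [15, 17, 17] 30 | 0.119 [31, 33, 24] 70 | 0.121 [87, 96, 55] 109 | 0.123 [88, 96, 55] 109 | 0.125 [88, 97, 55] 110 | 0.127 [89, 98, 58] 104 | 0.129 [88, 97, 57] 105 | 0.131 [89, 96, 55] 109 | 0.133 [89, 98, 58] 104 | 0.135 [88, 97, 56] 108 | 0.137 [86, 96, 55] 109 | 0.139 [89, 98, 56] 109 | 0.141 [27, 28, 23] 46 | 0.143 [90, 98, 58] 104 | 0.145 [90, 99, 58] 106 | 0.147 [92, 100, 59] 105 | 0.149 [92, 100, 58] 107 | 0.151 [94, 100, 61] 99 | 0.153 [98, 102, 64] 95 | 0.155 [101, 106, 67] 94 | 0.157 [150, 159, 104] 88 | 0.159 [147, 156, 100] 92 | 0.161 [98, 101, 68] 83 | 0.163 [139, 148, 96] 90 | 0.165 [149, 160, 99] 97 | 0.167 [148, 160, 100] 96 | 0.169 [148, 160, 99] 97 | 0.171 [147, 159, 97] 99 | 0.173 [147, 159, 96] 101 | 0.175 [148, 160, 98] 99 | 0.177 [146, 159, 97] 99 | 0.179 [147, 160, 97] 100 | 0.181 [148, 160, 98] 99 | 0.183 [139, 151, 91] 101 | 0.185 [36, 36, 36] 0 | 0.187 [31, 32, 33] 15 | 0.189 [182, 182, 177] 7 | 
F [-2.7  2.  17.8] z [0.5152 0.0693 0.1011] t 15.72
```

View pics/mix6.png

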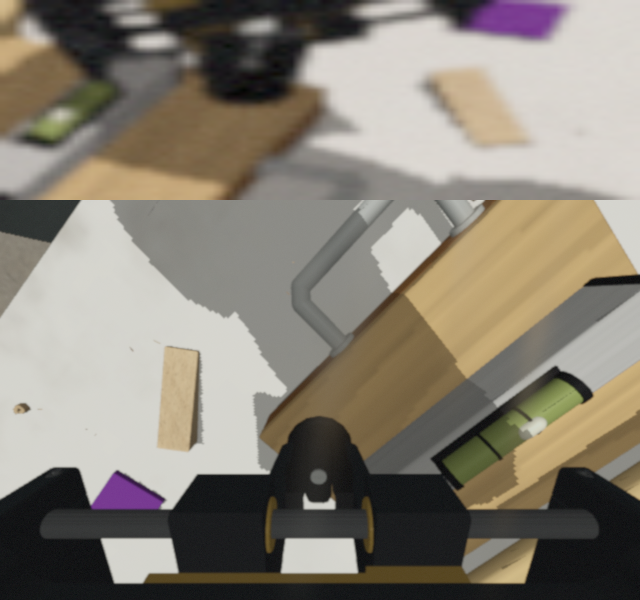

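Pressed with about 17 N. The bubble at (533,428 of the composite) now sits left of the middle, so the right end is too low, as expected. Turning clockwise 0.5 rad.

>>> step_arm(increments=[[0,0,1.0,0.02,0,0,-1],[0,0,2.0,0.03,0,0,-1],[0,0,3.0,0.03,0,0,-1],[0,0,4.0,0.03,0,0,-1],[0,0,5.0,0.03,0,0,-1],[0,0,5.7,0.03,0,0,-1],[0,0,5.7,0.03,0,0,-1],[0,0,5.7,0.03,0,0,-1],[0,0,5.7,0.03,0,0,-1],[0,0,5.7,0.03,0,0,-1],[0,0,5.7,0.03,0,0,-1]])

```text
clock: 17.15
tool_pos: [0.5146, 0.0696, 0.1011]
tcp_rot: [0.584, 0.812, 0.001, 0.002]
wrist_force: [-0.1, -3.4, 15.7]
opening: 0.156
gripper_force: 30.0
```

>>> step_arm(increments=[[0,0,0,0,0,0,-1],[0,0,0,0,0,0,-1],[0,0,0,0,0,0,-1],[0,0,0,0,0,0,-1],[0,0,0,0,0,0,-1],[0,0,0,0,0,0,-1],[0,0,0,0,0,0,-1]])

```text
clock: 18.02
tool_pos: [0.5146, 0.0696, 0.1011]
tcp_rot: [0.584, 0.812, 0.001, 0.002]
wrist_force: [1.0, -4.4, 15.5]
opening: 0.158
gripper_force: 30.0
```

```bash
cat >> h.py <<'E'
def bub2(f):
    for n in("wrist","scene"):
        I,D,K,T=shot(n,f+n[0]); H=cv2.cvtColor(I,cv2.COLOR_RGB2HSV).astype(int)
        v,u=np.mgrid[:400,:640]; d=np.stack([(u-K[0,2])/K[0,0],(v-K[1,2])/K[1,1],np.ones(u.shape)],-1)@T[:3,:3].T
        P=T[:3,3]+d*((.106-T[2,3])/d[...,2])[...,None]
        box=(abs(P[...,0]-.56)<.03)&(abs(P[...,1]-.15)<.05)
        g=(box&(H[...,0]>22)&(H[...,0]<45)&(H[...,1]>65)&(H[...,2]>60)).astype(np.uint8)
        hull=np.zeros_like(g); k,l,st,_=cv2.connectedComponentsWithStats(cv2.morphologyEx(g,cv2.MORPH_CLOSE,np.ones((5,5))))
        if k<2: print(n,"no vial"); continue
        cs,_=cv2.findContours((l==1+np.argmax(st[1:,4])).astype(np.uint8),0,2); cv2.fillConvexPoly(hull,cv2.convexHull(cs[0]),1)
        h=cv2.erode(hull,np.ones((3,3)))>0 if n=="wrist" else hull>0
        Q=P[hull>0]; t=np.array([-.016,1.]); y=P[...,:2]@t
        L=y[hull>0]; S=H[...,1]; b=h&(S<70)&(H[...,2]>110); k=h&(H[...,2]<50)
        print(n,"vial y",L.min().round(4),L.max().round(4),"mid",((L.min()+L.max())/2).round(4),"bubble n",b.sum(),"y",np.round([y[b].min(),y[b].mean(),y[b].max()],4) if b.any() else None,
          "dark",np.histogram(y[k],np.arange(.11,.2,.004))[0])
    s=r.state(); M=R.from_quat(s["tcp_rot"]).as_matrix(); print("F",s["wrist_force"].round(1),"p",s["tool_pos"].round(4),"ay",np.arctan2(M[1,1],M[0,1]).round(3),"q6",s["q"][5].round(2),"t",round(s["clock"],2))
E
python3 - <<'E'
from h import *
bub2("b1")
E
```

```text
wrist vial y 0.1114 0.1759 mid 0.1436 bubble n 589 y [0.1439 0.1508 0.1735] dark [ 0  0  1 12 27 96 12  0  0  0  0  0  0  0  0  0  0  0  0  0  0  0]
scene vial y 0.1172 0.1827 mid 0.1499 bubble n 13 y [0.1471 0.1543 0.1618] dark [0 0 0 0 0 0 0 0 0 0 0 0 0 0 0 0 0 0 0 0 0 0]
F [ 0.5 -4.6 14.8] p [0.5146 0.0696 0.1011] ay 0.323 q6 -0.41 t 18.12
```

>>> step_arm(increments=[[0,0,1.0,0,0,0,-1],[0,0,2.0,0,0,0,-1],[0,0,3.0,0,0,0,-1],[0,0,4.0,0,0,0,-1],[0,0,5.0,0,0,0,-1],[0,0,5.7,0,0,0,-1],[0,0,5.7,0,0,0,-1],[0,0,5.7,0,0,0,-1],[0,0,5.7,0,0,0,-1],[0,0,5.7,0,0,0,-1]])

```text
clock: 19.38
tool_pos: [0.5142, 0.0697, 0.101]
tcp_rot: [0.766, 0.643, 0.001, 0.001]
wrist_force: [-0.2, -2.9, 16.7]
opening: 0.153
gripper_force: 30.0
```

>>> step_arm(increments=[[0,0,0,0,0,0,-1],[0,0,0,0,0,0,-1],[0,0,0,0,0,0,-1],[0,0,0,0,0,0,-1],[0,0,0,0,0,0,-1],[0,0,0,0,0,0,-1],[0,0,0,0,0,0,-1],[0,0,0,0,0,0,-1]])

```text
clock: 20.38
tool_pos: [0.5142, 0.0697, 0.101]
tcp_rot: [0.766, 0.643, 0.001, 0.001]
wrist_force: [-0.7, -4.1, 17.1]
opening: 0.156
gripper_force: 30.0
```

```bash
python3 - <<'E'
from h import *
bub2("b2")
for f in("b1w","b2w"):
    d=np.load(f"pics/{f}.npz");I,K,T=[d[k] for k in"IKT"]
    H=cv2.cvtColor(I,cv2.COLOR_RGB2HSV)
    for dx in(-.004,0,.004):
      out=[]
      for y in np.arange(.106,.19,.0015):
        c=T[:3,:3].T@(np.array([.557+dx-.016*(y-.15),y,.106])-T[:3,3]); p=K@(c/c[2]); a,b=np.round(p[:2]).astype(int)
        out.append(f"{H[b,a,2]}/{H[b,a,1]}" if 0<=a<640 and 0<=b<400 else "-")
      print(f,dx,*out)
E
```

```text
wrist vial y 0.1115 0.1743 mid 0.1429 bubble n 650 y [0.1396 0.1462 0.1525] dark [  0   0   0  10  23 130  70  52  11   0   8  40   0   0   0   0   0   0
   0   0   0   0]
scene vial y 0.1144 0.1802 mid 0.1473 bubble n 14 y [0.1431 0.1517 0.1659] dark [0 0 0 0 0 0 0 0 0 0 0 0 0 0 0 0 0 0 0 0 0 0]
F [-1.6 -4.4 16.2] p [0.5142 0.0697 0.1011] ay -0.174 q6 0.08 t 20.48
b1w -0.004 118/9 119/11 120/11 119/11 119/11 119/11 118/9 106/10 36/21 26/39 39/78 87/111 88/104 89/103 88/107 89/109 88/107 88/107 89/106 88/104 89/106 90/99 91/101 90/99 52/69 88/101 92/100 93/96 93/96 94/95 94/95 96/90 95/94 96/90 135/98 135/100 136/98 89/80 95/83 135/100 134/97 137/99 138/102 138/100 138/103 136/99 136/101 136/101 136/101 135/104 136/103 135/104 42/24 39/26 42/6 189/7
b1w 0 117/7 118/9 118/9 118/9 118/6 118/9 120/11 79/10 26/29 28/46 88/107 97/110 98/107 98/107 97/108 97/105 99/108 97/108 99/106 97/110 99/103 98/109 98/107 98/107 45/62 98/101 99/103 100/105 100/105 101/98 101/101 101/101 102/98 114/47 163/56 167/44 167/43 164/31 62/58 162/98 164/100 166/95 166/97 166/97 165/97 162/101 144/103 148/102 1
[... 890 characters left out ...]
8 112/7 20/38 20/13 48/106 93/110 93/112 93/112 94/111 93/112 91/118 92/114 93/112 93/112 93/110 92/114 94/114 91/115 55/97 78/108 95/110 92/114 93/110 92/108 93/101 97/89 96/98 95/91 128/106 140/100 153/103 154/104 51/45 153/103 156/100 153/102 154/101 153/103 155/99 154/101 155/99 154/101 156/100 154/99 151/100 - - - - -
b2w 0.004 118/6 119/9 121/8 121/8 120/9 120/9 121/8 71/7 16/16 19/27 87/111 99/111 98/112 99/106 100/117 100/112 100/112 101/111 101/111 101/109 101/106 100/110 100/115 101/114 45/85 87/111 102/110 101/106 104/88 128/26 139/26 144/25 145/25 144/25 146/26 203/19 207/20 174/64 57/49 168/96 172/95 170/96 171/95 170/96 169/97 170/95 170/95 169/95 168/96 171/95 169/94 - - - - -
```

The profile shows the black lines at about y = 0.142 and 0.163. The bubble centre moved from +6 mm to +2.2 mm, so about 0.22 rad more is needed.

>>> step_arm(increments=[[0,0,0.8,0,0,0,-1],[0,0,1.6,0,0,0,-1],[0,0,2.5,0,0,0,-1],[0,0,2.5,0,0,0,-1],[0,0,2.5,0,0,0,-1],[0,0,2.5,0,0,0,-1],[0,0,2.5,0,0,0,-1],[0,0,2.5,0,0,0,-1],[0,0,2.5,0,0,0,-1],[0,0,2.5,0,0,0,-1],[0,0,2.5,0,0,0,-1],[0,0,2.5,0,0,0,-1]])

```text
clock: 21.98
tool_pos: [0.514, 0.0698, 0.101]
tcp_rot: [0.831, 0.556, 0.001, 0.001]
wrist_force: [-2.0, -2.7, 16.0]
opening: 0.158
gripper_force: 30.0
```

>>> step_arm(increments=[[0,0,0,0,0,0,-1],[0,0,0,0,0,0,-1],[0,0,0,0,0,0,-1],[0,0,0,0,0,0,-1]])

```text
clock: 22.48
tool_pos: [0.514, 0.0698, 0.101]
tcp_rot: [0.831, 0.556, 0.001, 0.001]
wrist_force: [-1.7, -3.5, 16.6]
opening: 0.155
gripper_force: 30.0
```

```bash
cat > prof.py <<'E'
from h import *; import sys
f=sys.argv[1]; bub2(f); I,D,K,T=[np.load(f"pics/{f}w.npz")[k] for k in"IDKT"]
H=cv2.cvtColor(I,cv2.COLOR_RGB2HSV)
print(*[f"{y:.4g}" for y in np.arange(.134,.176,.0015)])
for dx in(0,.002,.004,.006):
  out=[]
  for y in np.arange(.134,.176,.0015):
    c=T[:3,:3].T@(np.array([.557+dx-.016*(y-.15),y,.106])-T[:3,3]); p=K@(c/c[2]); a,b=np.round(p[:2]).astype(int)
    out.append(f"{H[b,a,2]}/{H[b,a,1]}" if 0<=a<640 and 0<=b<400 else "-")
  print(dx,*out)
E
python3 prof.py b3
```

```text
wrist vial y 0.1116 0.1737 mid 0.1426 bubble n 681 y [0.1374 0.1441 0.1506] dark [ 0  0  0  7 14 22 10 16  0  0  0 12  0  0  0  0  0  0  0  0  0  0]
scene vial y 0.1144 0.1802 mid 0.1473 bubble n 7 y [0.1431 0.1502 0.1659] dark [0 0 0 0 0 0 0 0 0 0 0 0 0 0 0 0 0 0 0 0 0 0]
F [-0.8 -2.7 17. ] p [0.514  0.0698 0.101 ] ay -0.392 q6 0.3 t 22.57
0.134 0.1355 0.137 0.1385 0.14 0.1415 0.143 0.1445 0.146 0.1475 0.149 0.1505 0.152 0.1535 0.155 0.1565 0.158 0.1595 0.161 0.1625 0.164 0.1655 0.167 0.1685 0.17 0.1715 0.173 0.1745
0 93/96 95/94 94/98 95/94 95/97 83/95 62/78 96/90 95/97 96/96 94/98 95/94 94/103 95/99 93/107 111/103 132/106 153/103 150/107 96/101 97/100 153/102 153/103 152/102 153/102 151/100 153/102 153/102
0.002 98/99 97/97 98/99 99/98 101/93 90/88 63/73 99/98 100/97 115/38 124/31 131/31 129/32 131/31 129/30 131/29 138/43 165/97 163/100 122/102 66/70 165/100 163/99 165/99 164/100 164/100 164/100 163/99
0.004 102/100 102/100 102/100 102/95 102/100 97/92 66/73 105/97 106/87 126/32 138/31 142/31 142/31 143/29 144/28 145/28 157/28 177/50 172/95 160/94 84/82 171/94 171/94 171/95 172/95 171/95 171/95 171/95
0.006 101/104 101/104 102/100 102/100 103/97 98/94 61/71 102/95 105/95 128/34 138/31 143/30 144/32 144/30 145/30 145/28 152/29 159/93 160/100 139/105 64/68 160/104 162/101 159/103 162/101 159/103 161/101 162/102
```

The bubble (0.147–0.1595) sits between the lines (0.1427 and 0.1635). As an independent check I'll compare the shelf's slope with the bench in the same depth image.

```bash
python3 - <<'E'
from h import *
for f in("b1w","b3w"):
    d=np.load(f"pics/{f}.npz");D,K,T=[d[k] for k in"DKT"]; P=cloud(K,T,D)
    for n,lo,hi,b in(("bench",-.01,.012,None),("shelf",.045,.068,(.485,.62,.05,.26))):
        m=(D>0)&(P[...,2]>lo)&(P[...,2]<hi)
        if b: m&=(P[...,0]>b[0])&(P[...,0]<b[1])&(P[...,1]>b[2])&(P[...,1]<b[3])
        Q=P[m]; A=np.c_[Q[:,:2],np.ones(len(Q))]
        for i in range(6):
            c=np.linalg.lstsq(A,Q[:,2],rcond=None)[0]; e=abs(A@c-Q[:,2]); k=e<max(.002,2*e.std()); A=A[k];Q=Q[k]
        print(f,n,c.round(4),len(Q),np.ptp(Q[:,1]).round(3))
# parallax: camera position relative to the vial
print(T[:3,3])
E
```

```text
b1w bench [-0.0013 -0.      0.0011] 73401 0.4
b1w shelf [-0.0015  0.0113  0.0565] 37566 0.193
b3w bench [-0.0014  0.      0.0012] 68592 0.48
b3w shelf [-0.0013 -0.0004  0.0594] 42562 0.174
[0.54662998 0.14686489 0.22558322]
```

The shelf is level to 0.4 mrad, which puts the bubble within about 0.3 mm of centre. The camera looks almost straight down on the vial, so parallax is negligible. The press is steady at 17 N, so I'm handing in.

```bash
python3 -c "
from plant import r
print(r.finish_job())"
```

```text
the job is handed in; nothing more can be done
None
```

The job is handed in at about 23 s: the shelf is out to its stop, the spirit level stands vial up on the middle of it, and the knob is gripped and pressed with about 17 N, with the bubble between the two lines.

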